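Slide left- and right-hand brackets home into their side bins

TASK

Sort the two mirror-image black brackets: first slide the left-hand one into the blue bin on the robot's left, then the right-hand one into the green bin on its right, each nose first and straight under the bin's hood, until you feel it press firmly against the hidden springy end stop. Press firmly but do not ram it, keep the brackets flat on the bench instead of lifting them, leave each one resting in its bin where you pressed it home, and leave the loupe, the discs and the gauge block where they are.

Things in the scene. Friction and masses are not known exactly. Their poses are not given: they have to be found in the camera images.
- left_bracket: Black plastic bracket, flat, 14 mm thick, 184 x 96 mm, 0.14 to 0.28 kg: an 84 x 96 mm frame round a through window, with a nose 44 mm wide running on 100 mm from one corner. The two brackets are mirror images: seen from above with the nose pointing away from you, the left-hand one has its nose along its LEFT edge. Origin under the window's centre; x points along the nose, z up.
- left_bracket_window (a point): Centre of the left-hand bracket's window, half-way up (7 mm over the bench). The window is 44 mm in the bracket's x and 64 mm in y, right through: fingers put down into it can drag, turn and push the bracket. The frame reaches 42 mm from here to either side in x, 48 mm in y; the nose tip is 142 mm ahead in x, its centre line at y = +26 mm. Axes as the bracket's.
- left_bracket_nose (a point): Point 142 mm ahead of the window's centre along the left-hand bracket's x axis, level with the end of its nose, on the middle of its width (the nose itself lies +4 to +48 mm from it in y). Axes as the bracket's.
- left_bin: Blue bin on the robot's left (+y), fixed: a lane 112 mm wide inside, walls 28 mm high, no floor step, open above and in front, its far end roofed by a hood. Origin on the bench, on the lane's centre line, below the hood's front edge; x points into the bin. Straight walls from x = -150 mm to the closed back at 80 mm; flared lead-ins reach x = -178 mm (140 mm wide there).
- left_hood: Hood of the left bin, fixed, origin and axes as the bin's: a roof at x = 0 to 84 mm, 30 mm clear below, 38 mm high. Under it, hidden, a sprung rubber stop across the lane, set differently each time: the nose meets it 42 to 62 mm beyond the hood's front edge, found only by feel. It gives 1 mm for each 2.5 N, up to 9 mm, and returns slowly when let go.
- right_bracket: Black plastic bracket, flat, 14 mm thick, 184 x 96 mm, 0.14 to 0.28 kg: an 84 x 96 mm frame round a through window, with a nose 44 mm wide running on 100 mm from one corner. The two brackets are mirror images: seen from above with the nose pointing away from you, the right-hand one has its nose along its RIGHT edge. Origin under the window's centre; x points along the nose, z up.
- right_bracket_window (a point): Centre of the right-hand bracket's window, half-way up (7 mm over the bench). The window is 44 mm in the bracket's x and 64 mm in y, right through: fingers put down into it can drag, turn and push the bracket. The frame reaches 42 mm from here to either side in x, 48 mm in y; the nose tip is 142 mm ahead in x, its centre line at y = -26 mm. Axes as the bracket's.
- right_bracket_nose (a point): Point 142 mm ahead of the window's centre along the right-hand bracket's x axis, level with the end of its nose, on the middle of its width (the nose itself lies -4 to -48 mm from it in y). Axes as the bracket's.
- right_bin: Green bin on the robot's right (-y), fixed: a lane 112 mm wide inside, walls 28 mm high, no floor step, open above and in front, its far end roofed by a hood. Origin on the bench, on the lane's centre line, below the hood's front edge; x points into the bin. Straight walls from x = -150 mm to the closed back at 80 mm; flared lead-ins reach x = -178 mm (140 mm wide there).
- right_hood: Hood of the right bin, fixed, origin and axes as the bin's: a roof at x = 0 to 84 mm, 30 mm clear below, 38 mm high. Under it, hidden, a sprung rubber stop across the lane, set differently each time: the nose meets it 42 to 62 mm beyond the hood's front edge, found only by feel. It gives 1 mm for each 2.5 N, up to 9 mm, and returns slowly when let go.
- loupe: Black inspection loupe with a clear foot, 46 mm across, 50 mm high, standing loose; bystander. Origin under its centre.
- disc_stack: Stack of six black moulded discs, 76 mm across, 36 mm high; bystander. Origin under its centre.
- gauge_block: Aluminium gauge block with an orange band, 60 x 35 x 22 mm; bystander. Origin under its centre.
Mind the look-alikes: they are no part of the job. What is shaped like the right_bracket but pink or red is not meant.

How it is judged:
On the way, in this order (a step that is already met when the one before it is completed fails the run):
1. the left-hand bracket, nose first under the hood of the blue bin, presses on the hidden end stop with at least 5 N (x of left_bracket_nose in the frame of left_bin above 0.032 m and y of left_bracket_nose in the frame of left_bin between -0.018 and 0.018 m and angle between the x axis of left_bracket_window and the x axis of left_bin, either way round below 0.15 rad and contact force between left_bracket and left_hood above 5 N), for 0.1 s.
2. the right-hand bracket, nose first under the hood of the green bin, presses on the hidden end stop with at least 5 N (x of right_bracket_nose in the frame of right_bin above 0.032 m and y of right_bracket_nose in the frame of right_bin between -0.018 and 0.018 m and angle between the x axis of right_bracket_window and the x axis of right_bin, either way round below 0.15 rad and contact force between right_bracket and right_hood above 5 N), for 0.1 s.
At the end, for the whole second after the job is handed in: Each bracket lies still and flat on the bench in the bin of its own hand: nose at least 32 mm under the hood, within 15 mm of the lane's centre line at the window (18 mm at the nose), straight to 0.15 rad; each was pressed on its end stop with 5 N or more (left first) on the way (x of left_bracket_nose in the frame of left_bin above 0.032 m and y of left_bracket_nose in the frame of left_bin between -0.018 and 0.018 m and angle between the x axis of left_bracket_window and the x axis of left_bin, either way round below 0.15 rad and y of left_bracket_window in the frame of left_bin between -0.015 and 0.015 m and height (world z) of each of left_bracket_window, right_bracket_window below 0.012 m and angle between each of left_bracket_window, right_bracket_window's own z axis and vertical below 0.1 rad and linear speed of each of left_bracket, right_bracket below 0.02 m/s and x of right_bracket_nose in the frame of right_bin above 0.032 m and y of right_bracket_nose in the frame of right_bin between -0.018 and 0.018 m and angle between the x axis of right_bracket_window and the x axis of right_bin, either way round below 0.15 rad and y of right_bracket_window in the frame of right_bin between -0.015 and 0.015 m); the robot touches nothing.
It fails at once if a bracket is lifted more than 20 mm off the bench (height (world z) of any of left_bracket_window, right_bracket_window above 0.027 m).
It fails at once if a bracket presses on the stop or hood with more than 45 N (contact force between left_bracket and left_hood above 45 N or contact force between right_bracket and right_hood above 45 N).
It fails at once if the loupe, the disc stack or the gauge block is moved more than 25 mm (distance of any of loupe, disc_stack, gauge_block from where it was at the start of the episode above 0.025 m).
It also fails if it takes over 64 s, if anything falls off the work surface, if the arm or the gripper's body presses on something with over 40 N, if the wrist force passes 120 N, or if a joint passes its speed limit or range.

ROBOT

A 6-joint arm with a two-finger parallel gripper is mounted at the origin on the work surface. World frame = base frame: x ahead of the robot, y to its left, z up, the work surface at z = 0. Lengths are in m, angles in rad, forces in N, time in s.
With the tool pointing down it reaches from about 0.275 to 1 m from the base axis. Payload 8.4 kg.
Tool frame: the origin (TCP) lies between the finger pads; the fingertips stand ctrl.nose_length ahead of it and the grasp point (between the pads) lies 2 mm behind it (ctrl.nose_length is the distance from the TCP to the fingertips, in m); z points along the fingers, y is the line along which they close (so a half turn about z gives the same grasp; the last joint's range is limited). The gripper opens to 85 mm and grips with 20 to 120 N. Pads are 22 mm wide; open, the fingers measure 114 mm over their backs; the gripper's body (76 mm by 85 mm) begins 54 mm behind the grasp point. The pads swing forward as they close: fully open they stand 13 mm farther back than shut.
Start: joints at [1.119, 0.353, 1.633, -0, 1.155, -0.002], TCP at [0.272, 0.563, 0.248] pointing down, gripper open.
Joint ranges: [-2.63, 2.63], [-0.92, 2.1], [0.06, 2.66], [-1.3, 4.44], [0, 2.69], [-3.02, 3.02]. Speed limits (rad/s): [2.22, 2.22, 2.79, 3.14, 3.14, 3.14].

INTERFACE

Orientations are given as a unit quaternion [w, x, y, z].
In Python, from cell import ctrl gives the robot as it stands.
- The arm moves only by the shell command python3 -m inch 'ROWS' [FORCE]. ROWS is a JSON object of lists of equal length, an entry for each row: "hand": the closure, from 0 (fully open) to 1 (shut); "xyz": the shift along the tool's x, y, z in units of 0.1 m (1.0 is 0.1 m), a list of three; "delta_rot": the turn, a rotation vector about the tool's x, y, z in units of 60 degrees (1.0 is 60 degrees), a list of three. In form: {"hand": [hand, ...], "xyz": [[tx, ty, tz], ...], "delta_rot": [[wx, wy, wz], ...]}. A call has 1 to 8 rows; each row is the pose to reach, as a shift and turn from the pose commanded when the call began, along the tool's axes at that moment; what a row does not reach only later rows make up. A row lasts 1/12 s, in which the tool goes at most 41.7 mm and 7.16 degrees, less where a joint would pass 70% of its speed; a pose out of reach is approached as far as the arm can. A call with a number of a shift or a turn outside -1 to 1 is refused whole. A call with a gripper value outside its range is refused whole. The fingers move at their own pace and stop on an object; FORCE is the grip in N (left out, the last holds). Time passes only in rows, so rows that repeat a pose let the fingers close. It gives the time, the measured TCP pose, the force, the opening and the grip force at its end, in the units of the state.
- ctrl.read_state(): the state, without advancing time (a new reading comes with each control period).
- ctrl.snapshot(name): name is "scene" or "top"; returns the picture (480x640x3 uint8, blue, green, red); there is no depth.
- ctrl.calibration(name): a dict with "fx", "fy", "cx", "cy" (pixels), "k1" (the pictures are not rectified: a ray, as slopes to the right and down, at radius r is drawn at 1 + k1 r^2 times it, then the intrinsics apply), "rvec" (rotation vector, rad) and "tvec" (3), from world to camera coordinates, as OpenCV has them. Camera axes: x right, y down, z forward; pixel columns grow to the right and rows downward; lengths in m; the calibration is good to about 2 mm. A picture is of the moment at which its call begins. calibration takes no time and is no camera call.
- ctrl.finish_job(): hands the job in; it is judged then, once.
The state is a dict: "t": time; "qpos": joint angles; "joint_velocities": joint speeds; "effort": joint torques, N m; "position": TCP position; "eef_rot": TCP orientation; "force": force on the tool from outside, world axes, zero at the start; "ft_torque": the same for the moment, N m; "finger_gap": finger opening in m; "gripper_force": force on a finger pad.
Only numpy, scipy, OpenCV 4.12 (cv2) and the standard library are available. Lean on these libraries where they do the work, as an engineer would, in place of code of your own. Each camera call takes 0.05 s, during which the arm holds its last target. There are 200 camera calls.

## Working session

There is one attempt and no reset: what is moved stays moved. The work goes in short steps, Python scripts to look and compute and a shell command to move; the robot and the scene stay as the last step left them, time stands still between calls to the robot, and variables do not carry over. Pictures are saved under pics/ and viewed, at most 10 in all, crops included, and the job is handed in when it is done.

```bash
ls; mkdir -p pics; python3 - <<'E'
from cell import ctrl
import cv2
for n in("top","scene"):
    cv2.imwrite(f"pics/{n}0.png",ctrl.snapshot(n)); print(ctrl.calibration(n))
print(ctrl.read_state(), ctrl.nose_length)
E
```

```text
pics
{'fx': 481.95301731444835, 'fy': 481.95301731444835, 'cx': 306.59074128322237, 'cy': 238.11565332497335, 'k1': -0.07806111159125032, 'rvec': array([ 2.14885442, -2.19066488,  0.15403057]), 'tvec': array([3.21185217e-05, 5.19806853e-01, 1.29376934e+00])}
{'fx': 469.5657100341421, 'fy': 469.5657100341421, 'cx': 319.1703111621511, 'cy': 235.49762287525408, 'k1': -0.012880438030841672, 'rvec': array([ 0.85656379,  2.67771521, -0.9224891 ]), 'tvec': array([ 0.43465   , -0.22966203,  1.27996719])}
{'t': 0.1, 'qpos': array([ 1.11860579e+00,  3.53580757e-01,  1.63407695e+00,  2.89646651e-05,
        1.15520204e+00, -2.36795169e-03]), 'joint_velocities': array([-0.0002355 , -0.0025914 , -0.00387071, -0.00042683,  0.0001506 ,
        0.00098652]), 'effort': array([ 7.09300002e-04, -6.06358266e+01, -3.42818928e+01, -8.16084344e-05,
        4.01317011e-03,  5.83473434e-05]), 'position': array([0.27154561, 0.56246508, 0.24762822]), 'eef_rot': array([-1.55661387e-04,  2.23025551e-01,  9.74812393e-01, -6.14271978e-04]), 'force': array([ 0.21570747, -0.8043327 ,  0.36770495]), 'ft_torque': array([ 0.00401744,  0.01247482, -0.03772041]), 'gripper_force': 0.0, 'finger_gap': 0.08504755654360777} 0.017
```

View pics/top0.png

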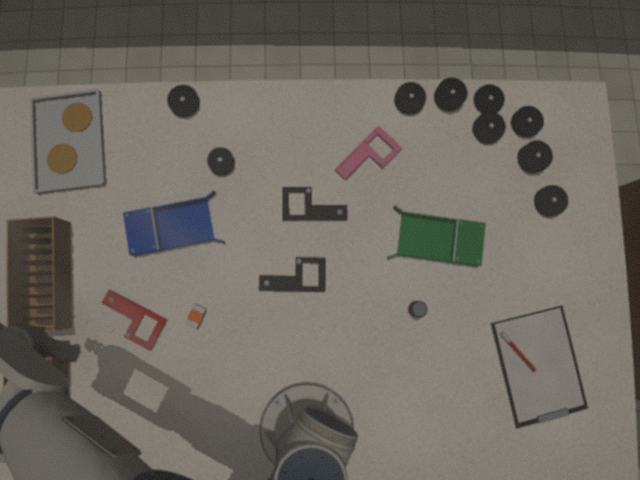

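View pics/scene0.png

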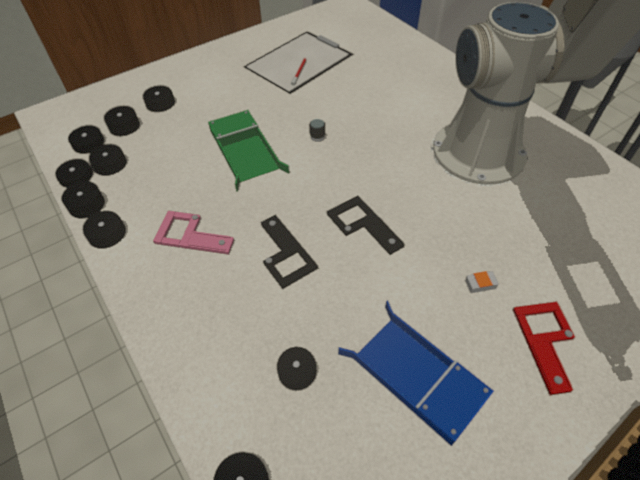

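The top view (+x up, +y left) shows two black brackets. At (297,204) the nose points right along the lower edge, so facing along the nose it lies on the RIGHT: this is the right-hand one. At (311,274) the nose points left along the lower edge, which is its LEFT: this is the left-hand one. The pink bracket (368,152) and the red one (135,320) are look-alikes. The blue bin at (170,227) opens to the right and the green bin at (440,238) opens to the left. The gauge block is at (197,316) and the loupe at (418,309).

```bash
cat > h.py <<'E'
from cell import ctrl
import cv2, numpy as np
def cam(n):
    c=ctrl.calibration(n); R=cv2.Rodrigues(c["rvec"])[0]; t=np.array(c["tvec"])
    K=np.array([[c["fx"],0,c["cx"]],[0,c["fy"],c["cy"]],[0,0,1.]])
    return K,np.array([c["k1"],0,0,0,0.]),R,t
def plane(n,px,z):
    K,d,R,t=cam(n); u=cv2.undistortPoints(np.float64(px).reshape(-1,1,2),K,d)[:,0]
    D=np.c_[u,np.ones(len(u))]@R; C=-R.T@t
    return (C+D*((z-C[2])/D[:,2])[:,None])[:,:2]
def mask(im,col):
    h=cv2.cvtColor(im,cv2.COLOR_BGR2HSV)
    if col=="black": return cv2.inRange(h,(0,0,0),(180,255,75))
    if col=="blue": return cv2.inRange(h,(105,110,40),(130,255,255))
    return cv2.inRange(h,(45,80,25),(85,255,255))
def brackets(im):
    """black blobs with a through window: (window quad pixels, outline poly)"""
    cs,hi=cv2.findContours(mask(im,"black"),cv2.RETR_CCOMP,cv2.CHAIN_APPROX_NONE)
    out=[]
    for i,c in enumerate(cs):
        if hi[0][i][3]<0 and 700<cv2.contourArea(c)<4500:
            k=hi[0][i][2]; b=0
            while k>=0:
                if b==0 or cv2.contourArea(cs[k])>cv2.contourArea(b): b=cs[k]
                k=hi[0][k][0]
            if not np.isscalar(b) and cv2.contourArea(b)>80: out.append((b,c))
    return out
E
python3 - <<'E'
from h import *
np.set_printoptions(precision=4,suppress=True)
im=cv2.imread("pics/top0.png")
for n in("top","scene"): K,d,R,t=cam(n); print(n,-R.T@t)
for w,c in brackets(im):
    r=cv2.minAreaRect(w); print("win px",r)
    wq=plane("top",cv2.boxPoints(r),.007); print("win",wq.mean(0),np.linalg.norm(np.diff(wq,axis=0),axis=1))
    p=cv2.approxPolyDP(c,4,True)[:,0]; print(np.c_[p,plane("top",p,.014)])
for col in("blue","green"):
    cs,_=cv2.findContours(cv2.morphologyEx(mask(im,col),cv2.MORPH_CLOSE,np.ones((5,5))),0,2)
    c=max(cs,key=cv2.contourArea); p=cv2.approxPolyDP(c,3,True)[:,0]
    print(col,cv2.contourArea(c)); print(np.c_[p,plane("top",p,.028),plane("top",p,.038)])
a=cv2.resize(im[180:300,115:335],None,fx=3.6,fy=3.6,interpolation=2)
b=cv2.resize(im[180:300,380:500],None,fx=2.5,fy=2.5,interpolation=2)
cv2.imwrite("pics/crop1.png",a);cv2.imwrite("pics/crop2.png",b)
E
```

```text
top [0.3617 0.0207 1.3464]
scene [0.9011 0.5457 0.8776]Traceback (most recent call last):
  File "<stdin>", line 5, in <module>
  File "h.py", line 24, in brackets
    if b==0 or cv2.contourArea(cs[k])>cv2.contourArea(b): b=cs[k]
       ^^^^
ValueError: The truth value of an array with more than one element is ambiguous. Use a.any() or a.all()
```

```bash
python3 - <<'E'
s=open('h.py').read()
s=s.replace("k=hi[0][i][2]; b=0","k=hi[0][i][2]; b=None").replace("if b==0 or","if b is None or").replace("not np.isscalar(b)","b is not None")
open('h.py','w').write(s)
E
python3 - <<'E'
from h import *
np.set_printoptions(precision=4,suppress=True)
im=cv2.imread("pics/top0.png")
for w,c in brackets(im):
    r=cv2.minAreaRect(w); print("win px",r)
    wq=plane("top",cv2.boxPoints(r),.007); print("win",wq.mean(0),np.linalg.norm(np.diff(wq,axis=0),axis=1))
    p=cv2.approxPolyDP(c,4,True)[:,0]; print(np.c_[p,plane("top",p,.014)])
for col in("blue","green"):
    cs,_=cv2.findContours(cv2.morphologyEx(mask(im,col),cv2.MORPH_CLOSE,np.ones((5,5))),0,2)
    c=max(cs,key=cv2.contourArea); p=cv2.approxPolyDP(c,3,True)[:,0]
    print(col,cv2.contourArea(c)); print(np.c_[p,plane("top",p,.028),plane("top",p,.038)])
a=cv2.resize(im[180:300,115:335],None,fx=3.6,fy=3.6,interpolation=2)
b=cv2.resize(im[180:300,380:500],None,fx=3.6,fy=3.6,interpolation=2)
cv2.imwrite("pics/crop1.png",a);cv2.imwrite("pics/crop2.png",b)
E
```

```text
win px ((310.0, 274.0), (18.0, 26.0), 0.0)
win [ 0.4222 -0.018 ] [0.0721 0.0501 0.0722]
[[324.     258.       0.4654  -0.0575]
 [300.     258.       0.4666   0.009 ]
 [292.     277.       0.4145   0.0321]
 [260.     276.       0.4189   0.1202]
 [260.     289.       0.3832   0.1206]
 [322.     291.       0.3744  -0.0498]]
win px ((296.5, 203.5), (19.0, 25.0), 0.0)
win [0.6217 0.0159] [0.0718 0.0538 0.0718]
[[283.     188.       0.6653   0.0532]
 [283.     219.       0.5768   0.0545]
 [346.     219.       0.5738  -0.1221]
 [346.     206.       0.6108  -0.1232]
 [312.     206.       0.6124  -0.0274]
 [306.     188.       0.6643  -0.0116]]
blue 1041.5
[[212.     238.       0.5251   0.2504   0.5239   0.2486]
 [206.     203.       0.6234   0.2675   0.6214   0.2656]
 [164.     213.       0.5974   0.3844   0.5957   0.3816]
 [176.     223.       0.5687   0.3504   0.5672   0.3479]
 [176.     232.       0.5436   0.3501   0.5422   0.3476]
 [177.     228.       0.5547   0.3475   0.5532   0.345 ]
 [185.     227.       0.5571   0.3253   0.5556   0.323 ]
 [193.     237.       0.5288   0.3029   0.5276   0.3007]]
green 3252.5
[[402.     217.       0.5747  -0.2776   0.573   -0.2753]
 [398.     253.       0.4741  -0.2619   0.4733  -0.2598]
 [480.     264.       0.4387  -0.4921   0.4381  -0.4882]
 [484.     224.       0.5512  -0.5109   0.5497  -0.5069]
 [460.     220.       0.5636  -0.4423   0.5621  -0.4388]
 [459.     228.       0.541   -0.438    0.5396  -0.4345]
 [454.     229.       0.5384  -0.4235   0.537   -0.4202]
 [454.     220.       0.5639  -0.425    0.5623  -0.4217]
 [414.     214.       0.5826  -0.3119   0.5809  -0.3094]
 [409.     217.       0.5743  -0.2974   0.5727  -0.295 ]
 [408.     213.       0.5857  -0.2951   0.584   -0.2927]]
```

View pics/crop1.png

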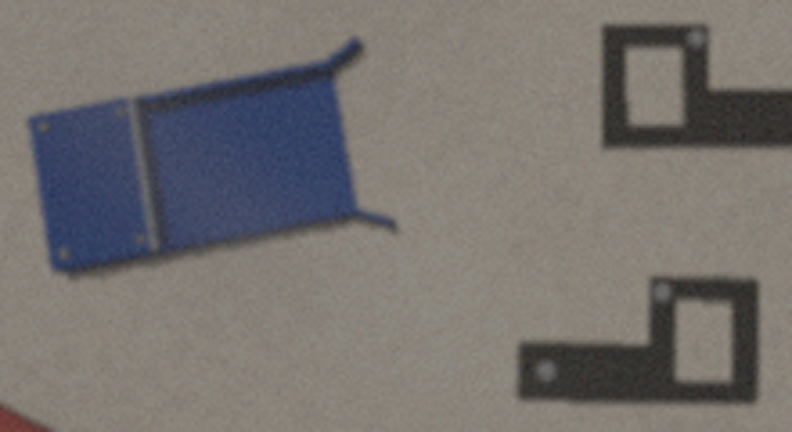

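View pics/crop2.png

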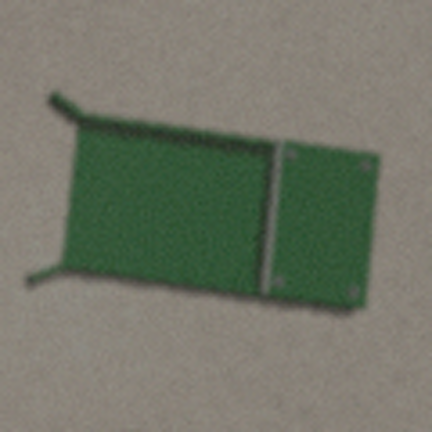

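Crop 1 confirms the left-hand bracket (nose left and on its left edge) and the blue bin: hood front edge from (133,98) to (155,250), back corners (30,118) and (52,270) in crop pixels. Crop 2 shows the green bin: hood front edge from (277,143) to (264,294), back corners (379,156) and (363,308).

```bash
python3 - <<'E'
from h import *
np.set_printoptions(precision=4,suppress=True)
im=cv2.imread("pics/top0.png")
for n,(ox,oy),f,b,fl in(("blue",(115,180),[(134,98),(155,250)],[(30,118),(52,270)],[(332,72),(355,213)]),
             ("green",(380,180),[(277,143),(264,294)],[(379,156),(363,308)],[(79,122),(65,268)])):
    P=lambda q,z: plane("top",(np.array(q)+.5)/3.6-.5+[ox,oy],z)
    F,B,L=P(f,.038),P(b,.038),P(fl,.0)
    a=B.mean(0)-F.mean(0); a2=F.mean(0)-L.mean(0)
    fw=F[1]-F[0]; bw=B[1]-B[0]; 
    print(n,"front mid",F.mean(0),"len",np.linalg.norm(a),"w",np.linalg.norm(fw),np.linalg.norm(bw),
     "yaw",np.degrees([np.arctan2(*a[::-1]),np.arctan2(*a2[::-1])]),"perp",np.degrees([np.arctan2(*fw[::-1]),np.arctan2(*bw[::-1])]), "mouth",L.mean(0), np.linalg.norm(a2))
for w,c in brackets(im):
    pw=plane("top",c[:,0],.012); r=cv2.minAreaRect(np.float32(pw*1000)); ww=cv2.minAreaRect(np.float32(plane("top",w[:,0],.007)*1000))
    print(r,ww)
E
```

```text
blue front mid [0.5548 0.4066] len 0.08081496306049296 w 0.11886947909411201 0.11907432804067293 yaw [ 99.9231 100.7552] perp [-171.1372 -170.3396] mouth [0.5824 0.261 ] 0.14813645634678743
green front mid [ 0.5056 -0.4206] len 0.07981200450004727 w 0.11801219958587414 0.11953604194929775 yaw [ -98.6072 -100.0153] perp [171.7278 170.2036] mouth [ 0.5313 -0.2751] 0.14781294058192618
((421.7174377441406, 31.77930450439453), (177.039794921875, 91.25833129882812), 88.82088470458984) ((422.20989990234375, -17.996410369873047), (50.111656188964844, 72.12796020507812), 88.83943939208984)
((619.9818725585938, -34.74676513671875), (177.61532592773438, 94.45530700683594), 89.01486206054688) ((621.713623046875, 15.933646202087402), (53.63335418701172, 71.84918975830078), 89.13140869140625)
```

Plan: the right-hand bracket (tail to y≈0.055, x 0.575–0.665) blocks the straight approach to the blue bin, which needs the window near (0.61, 0.08). I'll first slide it aside to its own staging spot outside the green bin. Then I'll do the left one, then the right one. For each I grip the 20 mm rear rail with one finger in the window.

```bash
cat >> h.py <<'E'
def go(x,y,z,psi):
    """print shift in tool axes (0.1 m units), turn (60 deg units) to world target; psi = heading of tool y, deg"""
    s=ctrl.read_state(); q=s["eef_rot"]; from scipy.spatial.transform import Rotation as Ro
    R=Ro.from_quat(np.r_[q[1:],q[0]]).as_matrix()
    c=np.degrees(np.arctan2(R[1,1],R[0,1])); d=R.T@(np.array([x,y,z])-s["position"])
    dz=(psi-c+90)%180-90
    print("t",round(s["t"],2),"pos",s["position"].round(4),"psi",round(c,2),"tilt",R[:,2].round(3),"F",s["force"].round(1),"gap",round(s["finger_gap"],4),"grip",round(s["gripper_force"],1))
    print("shift",(d*10).round(3),"turn z",round(-dz/60,3))
E
m='python3 -m inch'
python3 -m inch '{"hand":[0.4,0.4,0.4,0.4],"xyz":[[-0.3,-0.17,0],[-0.7,-0.4,0],[-1,-0.58,0],[-1,-0.58,0]],"delta_rot":[[0,0,0],[0,0,0],[0,0,0],[0,0,0]]}'
python3 -m inch '{"hand":[0.4,0.4,0.4],"xyz":[[-0.35,-0.2,0],[-0.7,-0.4,0],[-1,-0.58,0]],"delta_rot":[[0,0,0],[0,0,0],[0,0,0]]}'
python3 -m inch '{"hand":[0.4,0.4,0.4],"xyz":[[-0.35,-0.2,0],[-0.7,-0.4,0],[-1,-0.58,0]],"delta_rot":[[0,0,0],[0,0,0],[0,0,0]]}'
python3 -m inch '{"hand":[0.4,0.4,0.4],"xyz":[[-0.35,-0.2,0],[-0.7,-0.4,0],[-1,-0.58,0]],"delta_rot":[[0,0,0],[0,0,0],[0,0,0]]}'
python3 -m inch '{"hand":[0.4,0.4,0.4,0.4,0.4],"xyz":[[-0.3,-0.18,0],[-0.6,-0.36,0],[-0.9,-0.55,0],[-1,-0.58,0],[-1,-0.58,0]],"delta_rot":[[0,0,-0.1],[0,0,-0.2],[0,0,-0.3],[0,0,-0.4],[0,0,-0.413]]}'
python3 -c "
from h import *
go(.6215,.048,.08,89)"
```

```text
t: 0.43
position: [0.3389, 0.462, 0.2477]
eef_rot: [0.0, 0.224, 0.975, -0.002]
force: [1.1, 0.7, 1.2]
finger_gap: 0.0513
gripper_force: 0.0
t: 0.68
position: [0.402, 0.3699, 0.248]
eef_rot: [-0.0, 0.223, 0.975, -0.0]
force: [1.9, 0.2, -0.6]
finger_gap: 0.0511
gripper_force: 0.0
t: 0.93
position: [0.4671, 0.2738, 0.2482]
eef_rot: [0.0, 0.223, 0.975, -0.0]
force: [-0.2, 0.1, -0.1]
finger_gap: 0.0511
gripper_force: 0.0
t: 1.18
position: [0.5321, 0.178, 0.2482]
eef_rot: [0.0, 0.223, 0.975, -0.0]
force: [-0.0, -0.1, -0.1]
finger_gap: 0.0511
gripper_force: 0.0
t: 1.6
position: [0.5974, 0.0821, 0.2479]
eef_rot: [0.0, 0.008, 1.0, -0.0]
force: [-0.7, 1.2, 0.7]
finger_gap: 0.0513
gripper_force: 0.0
t 1.6 pos [0.5974 0.0821 0.2479] psi 89.13 tilt [ 0. -0. -1.] F [-0.7  1.2  0.7] gap 0.0513 grip 0.0
shift [-0.246 -0.336  1.679] turn z 0.002
```

```bash
python3 -m inch '{"hand":[0.4,0.4,0.4,0.4],"xyz":[[-0.12,-0.17,0.3],[-0.25,-0.34,0.6],[-0.25,-0.34,1],[-0.25,-0.34,1]],"delta_rot":[[0,0,0],[0,0,0],[0,0,0],[0,0,0]]}' >/dev/null
python3 -m inch '{"hand":[0.4,0.4,0.4,0.4],"xyz":[[0,0,0.3],[0,0,0.6],[0,0,0.68],[0,0,0.68]],"delta_rot":[[0,0,0],[0,0,0],[0,0,0],[0,0,0]]}' >/dev/null
python3 -c "
from h import *
go(.6215,.048,.022,89)
im=ctrl.snapshot('scene'); cv2.imwrite('pics/s1.png',cv2.resize(im[170:330,180:400],None,fx=3.5,fy=3.5))"
```

```text
t 2.27 pos [0.6185 0.0508 0.0793] psi 88.99 tilt [-0.004 -0.    -1.   ] F [-0.5  0.1  1.1] gap 0.0516 grip 0.0
shift [-0.033 -0.027  0.573] turn z -0.0
```

View pics/s1.png

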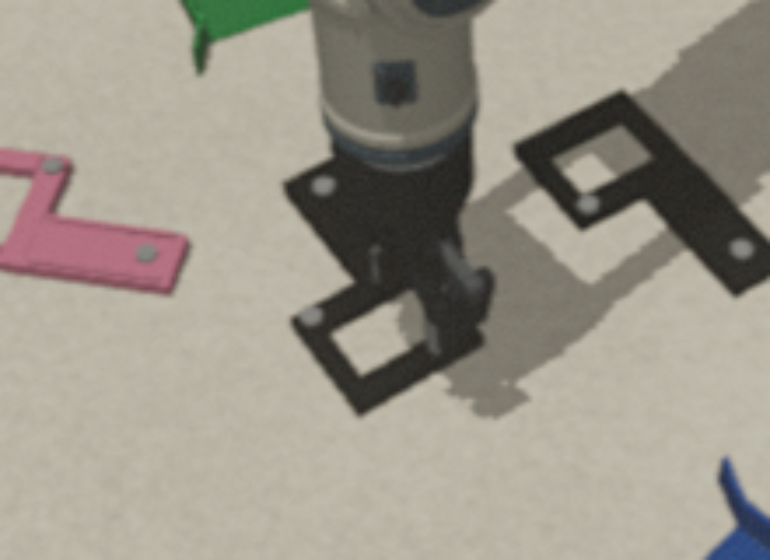

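The view shows the fingers straddling the right bracket's frame at about 6 cm up, with the left bracket behind it to the right. The position agrees with the plan, so I lower and grip the rear rail.

```bash
python3 -m inch '{"hand":[0.4,0.4,0.4,0.4,0.4,0.4],"xyz":[[-0.03,-0.03,0.15],[-0.03,-0.03,0.3],[-0.03,-0.03,0.42],[-0.03,-0.03,0.5],[-0.03,-0.03,0.56],[-0.03,-0.03,0.56]],"delta_rot":[[0,0,0],[0,0,0],[0,0,0],[0,0,0],[0,0,0],[0,0,0]]}'
python3 -m inch '{"hand":[0.6,0.8,1,1,1,1,1,1],"xyz":[[0,0,0],[0,0,0],[0,0,0],[0,0,0],[0,0,0],[0,0,0],[0,0,0],[0,0,0]],"delta_rot":[[0,0,0],[0,0,0],[0,0,0],[0,0,0],[0,0,0],[0,0,0],[0,0,0],[0,0,0]]}' 40
python3 -c "
from h import *
go(.565,-.08+.032,.022,80.7)"
```

```text
t: 2.82
position: [0.6228, 0.0468, 0.0233]
eef_rot: [-0.001, 0.009, 1.0, -0.0]
force: [0.0, 0.2, -0.9]
finger_gap: 0.0513
gripper_force: 0.0
t: 3.48
position: [0.6239, 0.0469, 0.0251]
eef_rot: [0.001, 0.009, 1.0, 0.0]
force: [-1.2, 0.2, 6.4]
finger_gap: 0.0182
gripper_force: 39.8
t 3.48 pos [0.6239 0.0469 0.0251] psi 89.01 tilt [ 0.001  0.    -1.   ] F [-1.2  0.2  6.4] gap 0.0182 grip 39.8
shift [ 0.573 -0.959  0.03 ] turn z 0.139
```

```bash
python3 -m inch '{"hand":[1,1,1,1,1,1,1,1],"xyz":[[0.05,-0.05,-0.015],[0.12,-0.15,-0.015],[0.2,-0.28,-0.015],[0.28,-0.4,-0.015],[0.36,-0.5,-0.015],[0.44,-0.6,-0.015],[0.48,-0.65,-0.015],[0.5,-0.7,-0.015]],"delta_rot":[[0,0,0.02],[0,0,0.04],[0,0,0.06],[0,0,0.08],[0,0,0.1],[0,0,0.12],[0,0,0.139],[0,0,0.139]]}'
python3 -c "
from h import *
go(.564,-.063,.024,80.7)"
```

```text
t: 4.15
position: [0.5709, -0.0233, 0.0257]
eef_rot: [-0.0, 0.083, 0.997, 0.0]
force: [-0.5, 0.2, -2.1]
finger_gap: 0.0188
gripper_force: 39.2
t 4.15 pos [ 0.5709 -0.0233  0.0257] psi 80.5 tilt [-0.001  0.    -1.   ] F [-0.5  0.2 -2.1] gap 0.0188 grip 39.2
shift [ 0.002 -0.403  0.017] turn z -0.003
```

```bash
python3 -m inch '{"hand":[1,1,1,1,1],"xyz":[[0,-0.1,0],[0,-0.2,0],[0,-0.3,0],[0,-0.4,0],[0,-0.4,0]],"delta_rot":[[0,0,0],[0,0,0],[0,0,0],[0,0,0],[0,0,0]]}'
python3 -m inch '{"hand":[0.4,0.4,0.4,0.4],"xyz":[[0,0,0],[0,0,0],[0,0,0],[0,0,0]],"delta_rot":[[0,0,0],[0,0,0],[0,0,0],[0,0,0]]}'
python3 -m inch '{"hand":[0.4,0.4,0.4,0.4],"xyz":[[0,0,-0.2],[0,0,-0.4],[0,0,-0.6],[0,0,-0.6]],"delta_rot":[[0,0,0],[0,0,0],[0,0,0],[0,0,0]]}'
python3 -c "
from h import *
go(.4215,-.050,.084,88.8)"
```

```text
t: 4.57
position: [0.5654, -0.0636, 0.0257]
eef_rot: [-0.0, 0.082, 0.997, -0.0]
force: [0.0, 0.2, -1.7]
finger_gap: 0.0184
gripper_force: 39.2
t: 4.9
position: [0.5658, -0.0614, 0.0259]
eef_rot: [0.0, 0.081, 0.997, 0.0]
force: [0.5, 0.8, -0.3]
finger_gap: 0.051
gripper_force: 0.0
t: 5.23
position: [0.5679, -0.0616, 0.0892]
eef_rot: [0.003, 0.081, 0.997, -0.0]
force: [0.9, 1.1, -0.4]
finger_gap: 0.0517
gripper_force: 0.0
t 5.23 pos [ 0.5679 -0.0616  0.0892] psi 80.71 tilt [ 0.005 -0.001 -1.   ] F [ 0.9  1.1 -0.4] gap 0.0517 grip 0.0
shift [ 1.464 -0.122  0.045] turn z -0.135
```

```bash
python3 -m inch '{"hand":[0.4,0.4,0.4,0.4],"xyz":[[0.3,-0.03,0],[0.6,-0.06,0],[0.9,-0.1,0],[0.9,-0.12,0]],"delta_rot":[[0,0,0],[0,0,0],[0,0,0],[0,0,0]]}' >/dev/null
python3 -m inch '{"hand":[0.4,0.4,0.4,0.4,0.4],"xyz":[[0.25,0,0],[0.5,0,0],[0.56,0,0],[0.56,0,0],[0.56,0,0]],"delta_rot":[[0,0,-0.08],[0,0,-0.135],[0,0,-0.135],[0,0,-0.135],[0,0,-0.135]]}' >/dev/null
python3 -c "
from h import *
go(.4215,-.050,.0255,88.8)"
```

```text
t 5.98 pos [ 0.4205 -0.0499  0.0859] psi 88.73 tilt [ 0.001 -0.    -1.   ] F [-0.4 -0.1  0. ] gap 0.0514 grip 0.0
shift [-0.009 -0.001  0.604] turn z -0.001
```

```bash
python3 -m inch '{"hand":[0.4,0.4,0.4,0.4,0.4,0.4],"xyz":[[-0.01,0,0.15],[-0.01,0,0.3],[-0.01,0,0.45],[-0.01,0,0.55],[-0.01,0,0.6],[-0.01,0,0.6]],"delta_rot":[[0,0,0],[0,0,0],[0,0,0],[0,0,0],[0,0,0],[0,0,0]]}'
python3 -m inch '{"hand":[0.6,0.8,1,1,1,1,1,1],"xyz":[[0,0,0],[0,0,0],[0,0,0],[0,0,0],[0,0,0],[0,0,0],[0,0,0],[0,0,0]],"delta_rot":[[0,0,0],[0,0,0],[0,0,0],[0,0,0],[0,0,0],[0,0,0],[0,0,0],[0,0,0]]}' 40
python3 -c "
from h import *
a=np.array([np.cos(np.radians(100)),np.sin(np.radians(100))]); 
for s in(-.37,-.35,-.17): print(np.array([.5548,.4066])+a*s)
go(*(np.array([.5548,.4066])-a*.37),.0255,100)"
```

```text
t: 6.48
position: [0.4213, -0.05, 0.0249]
eef_rot: [-0.0, 0.011, 1.0, 0.0]
force: [-0.2, -0.2, 0.6]
finger_gap: 0.0511
gripper_force: 0.0
t: 7.15
position: [0.4213, -0.05, 0.0265]
eef_rot: [0.001, 0.011, 1.0, -0.0]
force: [-0.4, 1.4, 7.2]
finger_gap: 0.0179
gripper_force: 39.6
[0.61904983 0.04222113]
[0.61557686 0.06191729]
[0.58432019 0.23918268]
t 7.15 pos [ 0.4213 -0.05    0.0265] psi 88.75 tilt [ 0.002 -0.    -1.   ] F [-0.4  1.4  7.2] gap 0.0179 grip 39.6
shift [-1.956  0.965  0.013] turn z -0.187
```

```bash
python3 -m inch '{"hand":[1,1,1,1,1,1,1],"xyz":[[0,0.05,-0.015],[0,0.15,-0.015],[0,0.28,-0.015],[0,0.4,-0.015],[0,0.52,-0.015],[0,0.6,-0.015],[0,0.6,-0.015]],"delta_rot":[[0,0,0],[0,0,0],[0,0,0],[0,0,0],[0,0,0],[0,0,0],[0,0,0]]}'
python3 -m inch '{"hand":[1,1,1,1,1,1,1,1],"xyz":[[-0.1,0,0],[-0.25,0,0],[-0.4,0,0],[-0.55,0,0],[-0.7,0,0],[-0.85,0,0],[-0.95,0,0],[-1,0,0]],"delta_rot":[[0,0,0],[0,0,0],[0,0,0],[0,0,0],[0,0,0],[0,0,0],[0,0,0],[0,0,0]]}'
python3 -c "
from h import *
go(.619,.042,.0255,100)"
```

```text
t: 7.73
position: [0.4217, 0.0115, 0.0272]
eef_rot: [-0.0, 0.01, 1.0, 0.0]
force: [-0.4, 0.0, -0.7]
finger_gap: 0.0183
gripper_force: 39.2
t: 8.4
position: [0.5238, 0.0074, 0.0273]
eef_rot: [0.001, 0.011, 1.0, -0.0]
force: [-0.2, -0.1, -1.2]
finger_gap: 0.0185
gripper_force: 39.2
t 8.4 pos [0.5238 0.0074 0.0273] psi 88.74 tilt [ 0.001 -0.    -1.   ] F [-0.2 -0.1 -1.2] gap 0.0185 grip 39.2
shift [-0.944  0.367  0.019] turn z -0.188
```

```bash
python3 -m inch '{"hand":[1,1,1,1,1,1,1,1],"xyz":[[-0.1,0,0],[-0.25,0,0],[-0.4,0,0],[-0.55,0.04,0],[-0.7,0.1,0],[-0.85,0.18,0],[-0.94,0.25,0],[-0.94,0.28,0]],"delta_rot":[[0,0,-0.02],[0,0,-0.05],[0,0,-0.08],[0,0,-0.1],[0,0,-0.13],[0,0,-0.16],[0,0,-0.188],[0,0,-0.188]]}'
python3 -c "
from h import *
np.set_printoptions(precision=4,suppress=True)
go(.619,.042,.0255,100)
im=ctrl.snapshot('top'); cv2.imwrite('pics/t2.png',cv2.resize(im[170:310,120:400],None,fx=2.8,fy=2.8,interpolation=2))"
```

```text
t: 9.07
position: [0.6183, 0.0345, 0.0274]
eef_rot: [0.001, -0.089, 0.996, 0.0]
force: [0.5, -0.6, -1.3]
finger_gap: 0.0184
gripper_force: 39.2
t 9.07 pos [0.6183 0.0345 0.0274] psi 100.19 tilt [ 0.002  0.    -1.   ] F [ 0.5 -0.6 -1.3] gap 0.0184 grip 39.2
shift [-0.02   0.072  0.019] turn z 0.003
```

View pics/t2.png

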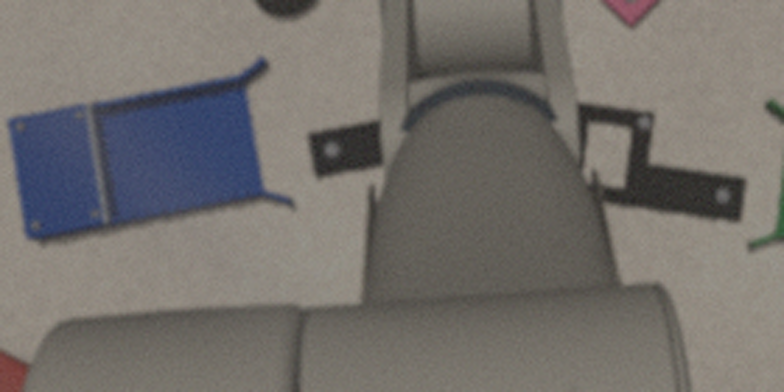

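The nose tip corners are at crop (310,133) and (318,176), just outside the flares and parallel to the lane. The right bracket is staged with its nose at (744,200), just outside the green mouth.

```bash
python3 - <<'E'
from h import *
np.set_printoptions(precision=4,suppress=True)
P=lambda q,z: plane("top",(np.array(q)+.5)/2.8-.5+[120,170],z)
A=np.radians(100);o=np.array([.5548,.4066]);R=np.array([[np.cos(A),np.sin(A)],[-np.sin(A),np.cos(A)]])
inb=lambda p:(p-o)@R.T*1000
print("nose tip",inb(P([(310,133),(318,176)],.014)))
print("edge nose/",inb(P([(380,122),(382,166)],.014)))
print("hood front",inb(P([(93,104),(107,223)],.038)),"back",inb(P([(10,120),(29,239)],.038)))
print("lane floor",inb(P([(247,88),(262,192)],0.)), "walltop outer", inb(P([(243,75),(264,194)],.028)))
E
```

```text
nose tip [[-207.1524    6.2875]
 [-207.4057   50.4721]]
edge nose/ [[-277.7975    8.7107]
 [-271.7221   52.7781]]
hood front [[ -4.0644 -58.9546]
 [  0.7025  60.1946]] back [[ 79.7013 -59.1411]
 [ 78.6979  61.0273]]
lane floor [[-150.9329  -54.1376]
 [-147.8449   53.4774]] walltop outer [[-153.2872  -61.4022]
 [-153.5719   60.042 ]]
```

```bash
python3 -m inch '{"hand":[1,1,1,1,1,1,1,1],"xyz":[[-0.02,0.05,0],[-0.02,0.18,0],[-0.02,0.32,0],[-0.02,0.46,0],[-0.02,0.6,0],[-0.02,0.74,0],[-0.02,0.88,0],[-0.02,1,0]],"delta_rot":[[0,0,0],[0,0,0],[0,0,0],[0,0,0],[0,0,0],[0,0,0],[0,0,0],[0,0,0]]}'
python3 -m inch '{"hand":[1,1,1,1,1,1,1,1],"xyz":[[0,0.12,0],[0,0.25,0],[0,0.38,0],[0,0.51,0],[0,0.64,0],[0,0.77,0],[0,0.9,0],[0,1,0]],"delta_rot":[[0,0,0],[0,0,0],[0,0,0],[0,0,0],[0,0,0],[0,0,0],[0,0,0],[0,0,0]]}'
python3 -c "
from h import *
go(.5548,.4066,.0255,100)"
```

```text
t: 9.78
position: [0.6004, 0.1345, 0.0273]
eef_rot: [-0.0, -0.088, 0.996, 0.0]
force: [0.3, -1.4, -1.7]
finger_gap: 0.0179
gripper_force: 39.2
t: 10.45
position: [0.5832, 0.2327, 0.0273]
eef_rot: [0.0, -0.088, 0.996, 0.0]
force: [-0.7, -0.2, -1.3]
finger_gap: 0.0183
gripper_force: 39.2
t 10.45 pos [0.5832 0.2327 0.0273] psi 100.07 tilt [ 0.  0. -1.] F [-0.7 -0.2 -1.3] gap 0.0183 grip 39.2
shift [-0.024  1.762  0.018] turn z 0.001
```

```bash
python3 -m inch '{"hand":[1,1,1,1,1,1],"xyz":[[-0.01,0.08,0],[-0.02,0.17,0],[-0.02,0.25,0],[-0.02,0.33,0],[-0.02,0.38,0],[-0.02,0.4,0]],"delta_rot":[[0,0,0],[0,0,0],[0,0,0],[0,0,0],[0,0,0],[0,0,0]]}' | head -4
python3 -m inch '{"hand":[1,1,1],"xyz":[[0,0.02,0],[0,0.04,0],[0,0.04,0]],"delta_rot":[[0,0,0],[0,0,0],[0,0,0]]}' | sed -n '2p;4p'
python3 -m inch '{"hand":[1,1,1],"xyz":[[0,0.02,0],[0,0.04,0],[0,0.04,0]],"delta_rot":[[0,0,0],[0,0,0],[0,0,0]]}' | sed -n '2p;4p'
python3 -m inch '{"hand":[1,1,1],"xyz":[[0,0.02,0],[0,0.04,0],[0,0.04,0]],"delta_rot":[[0,0,0],[0,0,0],[0,0,0]]}' | sed -n '2p;4p'
```

```text
t: 10.95
position: [0.5783, 0.2716, 0.0273]
eef_rot: [0.0, -0.088, 0.996, 0.0]
force: [-0.3, -1.3, -1.2]
position: [0.5778, 0.2749, 0.0273]
force: [0.3, 0.7, -1.4]
position: [0.5771, 0.2789, 0.0273]
force: [0.1, 0.7, -1.4]
position: [0.5764, 0.283, 0.0273]
force: [0.2, 0.3, -2.5]
```

```bash
python3 -m inch '{"hand":[1,1,1],"xyz":[[0,0.02,0],[0,0.04,0],[0,0.04,0]],"delta_rot":[[0,0,0],[0,0,0],[0,0,0]]}' | sed -n '2p;4p'
python3 -m inch '{"hand":[1,1,1],"xyz":[[0,0.02,0],[0,0.03,0],[0,0.03,0]],"delta_rot":[[0,0,0],[0,0,0],[0,0,0]]}' | sed -n '2p;4p'
```

```text
position: [0.5756, 0.287, 0.0273]
force: [-0.6, 0.6, -1.7]
position: [0.5751, 0.2899, 0.0273]
force: [-0.0, 0.9, -2.1]
```

```bash
python3 -m inch '{"hand":[1,1,1],"xyz":[[0,0.02,0],[0,0.04,0],[0,0.04,0]],"delta_rot":[[0,0,0],[0,0,0],[0,0,0]]}' | sed -n '2p;4p'
python3 -m inch '{"hand":[1,1,1],"xyz":[[0,0.02,0],[0,0.03,0],[0,0.03,0]],"delta_rot":[[0,0,0],[0,0,0],[0,0,0]]}' | sed -n '2p;4p'
```

```text
position: [0.5746, 0.2935, 0.0273]
force: [1.5, -2.3, -0.8]
position: [0.5743, 0.2956, 0.0272]
force: [3.0, -6.9, -2.0]
```

Contact is felt, with about 7 N already. I press a little more and hold.

```bash
python3 -m inch '{"hand":[1,1,1,1],"xyz":[[0,0.02,0],[0,0.03,0],[0,0.03,0],[0,0.03,0]],"delta_rot":[[0,0,0],[0,0,0],[0,0,0],[0,0,0]]}' | sed -n '2p;4,6p'
python3 -m inch '{"hand":[1,1,1,1],"xyz":[[0,0.02,0],[0,0.02,0],[0,0.02,0],[0,0.02,0]],"delta_rot":[[0,0,0],[0,0,0],[0,0,0],[0,0,0]]}' | sed -n '2p;4,6p'
```

```text
position: [0.574, 0.2976, 0.0272]
force: [4.9, -11.8, -1.3]
finger_gap: 0.0186
gripper_force: 39.4
position: [0.5738, 0.299, 0.0271]
force: [5.2, -13.9, -1.4]
finger_gap: 0.0185
gripper_force: 39.4
```

```bash
python3 -m inch '{"hand":[0.4,0.4,0.4,0.4],"xyz":[[0,0,0],[0,0,0],[0,0,0],[0,0,0]],"delta_rot":[[0,0,0],[0,0,0],[0,0,0],[0,0,0]]}'| sed -n '2p;4,6p'
python3 -m inch '{"hand":[0.4,0.4,0.4,0.4,0.4],"xyz":[[0,0,-0.15],[0,0,-0.4],[0,0,-0.7],[0,0,-1],[0,0,-1]],"delta_rot":[[0,0,0],[0,0,0],[0,0,0],[0,0,0],[0,0,0]]}'| sed -n '2p;4,6p'
python3 -m inch '{"hand":[0.4,0.4,0.4,0.4],"xyz":[[0.05,-0.35,0],[0.05,-0.7,0],[0.05,-1,0],[0.05,-1,0]],"delta_rot":[[0,0,0],[0,0,0],[0,0,0],[0,0,0]]}'>/dev/null
python3 -m inch '{"hand":[0.4,0.4,0.4,0.4],"xyz":[[0,-0.35,0],[0,-0.7,0],[0,-1,0],[0,-1,0]],"delta_rot":[[0,0,0],[0,0,0],[0,0,0],[0,0,0]]}'>/dev/null
python3 -c "
from h import *
go(.5654,-.0625,.087,80.7)
im=ctrl.snapshot('top'); cv2.imwrite('pics/t3.png',im[150:330,100:500]); cv2.imwrite('pics/t3c.png',cv2.resize(im[185:270,115:395],None,fx=2.8,fy=2.8,interpolation=2))"
```

```text
position: [0.5731, 0.3018, 0.0275]
force: [-0.1, 0.2, 0.5]
finger_gap: 0.0516
gripper_force: 0.0
position: [0.576, 0.3035, 0.1335]
force: [0.8, 1.3, 0.1]
finger_gap: 0.0512
gripper_force: 0.0
t 14.78 pos [0.6037 0.1    0.1272] psi 99.91 tilt [ 0.    -0.001 -1.   ] F [-0.7  0.3 -0.6] gap 0.0512 grip 0.0
shift [ 0.657 -1.534  0.403] turn z 0.32
```

View pics/t3c.png

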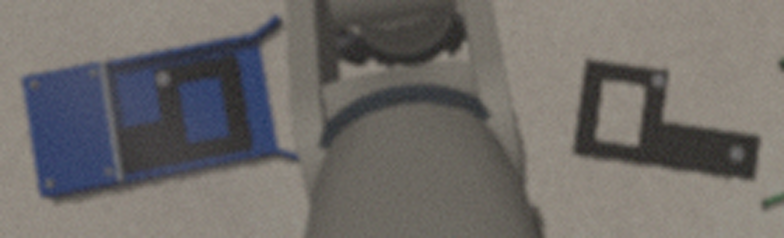

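The left bracket lies in the blue bin with its nose under the hood and its window at crop (203,110), parallel to the walls. The right bracket is fully visible, rear corners (588,60) and (577,155), nose tip (760,138) to (755,178). I measure it before re-gripping.

```bash
python3 - <<'E'
from h import *
np.set_printoptions(precision=4,suppress=True)
P=lambda q,z: plane("top",(np.array(q)+.5)/2.8-.5+[115,185],z)
def fr(A,o):
    A=np.radians(A);R=np.array([[np.cos(A),np.sin(A)],[-np.sin(A),np.cos(A)]]);return lambda p:(p-np.array(o))@R.T*1000
g=fr(-99.3,(.5056,-.4206)); b=fr(100,(.5548,.4066))
print("A in green",g(P([(588,60),(577,155),(760,138),(755,178)],.014)))
print("A window in green",g(P([(602,79),(648,84),(640,145),(594,141)],.007)))
print("L in blue rear",b(P([(237,57),(250,150)],.014)),"window",b(P([(178,83),(223,78),(232,138),(187,144)],.007)).mean(0))
E
```

```text
A in green [[-369.9155   46.7135]
 [-367.6336  -49.9851]
 [-188.414    -6.6503]
 [-188.4878  -47.3215]]
A window in green [[-353.0621   30.8657]
 [-306.4024   32.5575]
 [-306.2267  -30.0472]
 [-352.4759  -32.6928]]
L in blue rear [[-127.4056  -44.4749]
 [-124.4896   50.6395]] window [-85.5175   1.6897]
```

```bash
python3 -m inch '{"hand":[0.4,0.4,0.4,0.4],"xyz":[[0.2,-0.3,0.0],[0.4,-0.6,0],[0.65,-0.9,0],[0.65,-0.9,0]],"delta_rot":[[0,0,0],[0,0,0],[0,0,0],[0,0,0]]}' >/dev/null
python3 -m inch '{"hand":[0.4,0.4,0.4,0.4,0.4,0.4],"xyz":[[0,-0.2,0],[0,-0.4,0.1],[0,-0.6,0.3],[0,-0.63,0.4],[0,-0.63,0.4],[0,-0.63,0.4]],"delta_rot":[[0,0,0.1],[0,0,0.2],[0,0,0.3],[0,0,0.32],[0,0,0.32],[0,0,0.32]]}' >/dev/null
python3 -c "
from h import *
go(.5645,-.063,.0265,80.7)"
```

```text
t 15.67 pos [ 0.5653 -0.0571  0.0867] psi 80.99 tilt [-0.002  0.001 -1.   ] F [-0.1  1.   0.2] gap 0.0511 grip 0.0
shift [-0.002 -0.059  0.602] turn z 0.005
```

```bash
python3 -m inch '{"hand":[0.4,0.4,0.4,0.4,0.4,0.4],"xyz":[[0,-0.06,0.1],[0,-0.06,0.3],[0,-0.06,0.45],[0,-0.06,0.55],[0,-0.06,0.6],[0,-0.06,0.6]],"delta_rot":[[0,0,0.005],[0,0,0.005],[0,0,0.005],[0,0,0.005],[0,0,0.005],[0,0,0.005]]}' | sed -n '2p;4p'
python3 -m inch '{"hand":[0.6,0.8,1,1,1,1,1,1],"xyz":[[0,0,0],[0,0,0],[0,0,0],[0,0,0],[0,0,0],[0,0,0],[0,0,0],[0,0,0]],"delta_rot":[[0,0,0],[0,0,0],[0,0,0],[0,0,0],[0,0,0],[0,0,0],[0,0,0],[0,0,0]]}' 40
python3 -c "
from h import *
go(.564+.1616*-.2,-.0633-.2*.9869,.0265,80.7)"
```

```text
position: [0.5643, -0.0639, 0.0265]
force: [-0.5, 0.1, -0.2]
t: 16.83
position: [0.5655, -0.0644, 0.0283]
eef_rot: [0.001, 0.082, 0.997, 0.0]
force: [-2.3, 0.9, 7.1]
finger_gap: 0.0179
gripper_force: 39.2
t 16.83 pos [ 0.5655 -0.0644  0.0283] psi 80.54 tilt [ 0.002 -0.    -1.   ] F [-2.3  0.9  7.1] gap 0.0179 grip 39.2
shift [ 0.011 -1.992  0.018] turn z -0.003
```

```bash
python3 -m inch '{"hand":[1,1,1,1,1,1,1,1],"xyz":[[0.01,-0.05,-0.015],[0.01,-0.18,-0.015],[0.01,-0.32,-0.015],[0.01,-0.46,-0.015],[0.01,-0.6,-0.015],[0.01,-0.74,-0.015],[0.01,-0.88,-0.015],[0.01,-1,-0.015]],"delta_rot":[[0,0,0],[0,0,0],[0,0,0],[0,0,0],[0,0,0],[0,0,0],[0,0,0],[0,0,0]]}'
python3 -m inch '{"hand":[1,1,1,1,1,1,1,1],"xyz":[[0,-0.12,0],[0,-0.25,0],[0,-0.38,0],[0,-0.51,0],[0,-0.64,0],[0,-0.77,0],[0,-0.9,0],[0,-1,0]],"delta_rot":[[0,0,0],[0,0,0],[0,0,0],[0,0,0],[0,0,0],[0,0,0],[0,0,0],[0,0,0]]}'
python3 -m inch '{"hand":[1,1,1,1],"xyz":[[0,-0.08,0],[0,-0.16,0],[0,-0.22,0],[0,-0.22,0]],"delta_rot":[[0,0,0],[0,0,0],[0,0,0],[0,0,0]]}' | sed -n '2p;4p'
python3 -c "
from h import *
go(.5056,-.4206,.0265,80.7)"
```

```text
t: 17.5
position: [0.5469, -0.1647, 0.0287]
eef_rot: [-0.0, 0.083, 0.997, -0.0]
force: [0.5, -0.2, -1.3]
finger_gap: 0.0177
gripper_force: 39.1
t: 18.17
position: [0.5307, -0.263, 0.0288]
eef_rot: [0.0, 0.083, 0.997, -0.0]
force: [0.2, 0.6, -2.4]
finger_gap: 0.0176
gripper_force: 39.1
position: [0.5273, -0.2843, 0.0288]
force: [0.9, -1.1, -0.9]
t 18.5 pos [ 0.5273 -0.2843  0.0288] psi 80.52 tilt [ 0. -0. -1.] F [ 0.9 -1.1 -0.9] gap 0.0178 grip 39.1
shift [-0.01  -1.38   0.024] turn z -0.003
```

```bash
python3 -m inch '{"hand":[1,1,1],"xyz":[[0,-0.02,0],[0,-0.04,0],[0,-0.04,0]],"delta_rot":[[0,0,0],[0,0,0],[0,0,0]]}' | sed -n '2p;4p'
python3 -m inch '{"hand":[1,1,1],"xyz":[[0,-0.02,0],[0,-0.03,0],[0,-0.03,0]],"delta_rot":[[0,0,0],[0,0,0],[0,0,0]]}' | sed -n '2p;4p'
python3 -m inch '{"hand":[1,1,1],"xyz":[[0,-0.02,0],[0,-0.03,0],[0,-0.03,0]],"delta_rot":[[0,0,0],[0,0,0],[0,0,0]]}' | sed -n '2p;4p'
```

```text
position: [0.5267, -0.2871, 0.0288]
force: [-0.1, -0.3, -1.7]
position: [0.5262, -0.2901, 0.0288]
force: [-0.5, -1.5, -1.9]
position: [0.5257, -0.2933, 0.0288]
force: [-0.1, -0.7, -1.7]
```

```bash
python3 -m inch '{"hand":[1,1,1],"xyz":[[0,-0.02,0],[0,-0.03,0],[0,-0.03,0]],"delta_rot":[[0,0,0],[0,0,0],[0,0,0]]}' | sed -n '2p;4p'
python3 -m inch '{"hand":[1,1,1],"xyz":[[0,-0.02,0],[0,-0.03,0],[0,-0.03,0]],"delta_rot":[[0,0,0],[0,0,0],[0,0,0]]}' | sed -n '2p;4p'
```

```text
position: [0.525, -0.2956, 0.0286]
force: [2.1, 4.9, -2.4]
position: [0.5245, -0.2976, 0.0285]
force: [1.1, 8.8, -1.8]
```

Contact at about 9 N. I press a bit more and hold.

```bash
python3 -m inch '{"hand":[1,1,1,1],"xyz":[[0,-0.02,0],[0,-0.03,0],[0,-0.03,0],[0,-0.03,0]],"delta_rot":[[0,0,0],[0,0,0],[0,0,0],[0,0,0]]}' | sed -n '2p;4,6p'
python3 -m inch '{"hand":[1,1,1],"xyz":[[0,-0.01,0],[0,-0.01,0],[0,-0.01,0]],"delta_rot":[[0,0,0],[0,0,0],[0,0,0]]}' | sed -n '2p;4,6p'
```

```text
position: [0.524, -0.2996, 0.0284]
force: [4.0, 13.4, -1.2]
finger_gap: 0.0176
gripper_force: 39.4
position: [0.5239, -0.3001, 0.0284]
force: [3.9, 17.0, 0.4]
finger_gap: 0.0181
gripper_force: 39.5
```

```bash
python3 -m inch '{"hand":[0.4,0.4,0.4,0.4],"xyz":[[0,0,0],[0,0,0],[0,0,0],[0,0,0]],"delta_rot":[[0,0,0],[0,0,0],[0,0,0],[0,0,0]]}'| sed -n '2p;4,6p'
python3 -m inch '{"hand":[0.4,0.4,0.4,0.4,0.4],"xyz":[[0,0,-0.15],[0,0,-0.4],[0,0,-0.7],[0,0,-1],[0,0,-1]],"delta_rot":[[0,0,0],[0,0,0],[0,0,0],[0,0,0],[0,0,0]]}'| sed -n '2p;4,6p'
python3 -m inch '{"hand":[0.4,0.4,0.4,0.4],"xyz":[[0,0.35,0],[0,0.7,0],[0,1,0],[0,1,0]],"delta_rot":[[0,0,0],[0,0,0],[0,0,0],[0,0,0]]}'>/dev/null
python3 -m inch '{"hand":[0.4,0.4,0.4,0.4],"xyz":[[0,0.35,0],[0,0.7,0],[0,1,0],[0,1,0]],"delta_rot":[[0,0,0],[0,0,0],[0,0,0],[0,0,0]]}'>/dev/null
python3 -m inch '{"hand":[0.4,0.4,0.4,0.4],"xyz":[[0,0.35,0],[0,0.7,0],[0,1,0],[0,1,0]],"delta_rot":[[0,0,0],[0,0,0],[0,0,0],[0,0,0]]}' | sed -n '1,2p'
python3 -c "
from h import *
im=ctrl.snapshot('top'); cv2.imwrite('pics/t4.png',cv2.resize(im[150:340,110:510],None,fx=2,fy=2,interpolation=2))"
```

```text
position: [0.5243, -0.3034, 0.029]
force: [-0.6, -0.2, -0.2]
finger_gap: 0.0514
gripper_force: 0.0
position: [0.527, -0.3051, 0.1347]
force: [1.1, -1.5, 0.5]
finger_gap: 0.051
gripper_force: 0.0
t: 22.08
position: [0.5744, -0.0037, 0.1288]
```

View pics/t4.png

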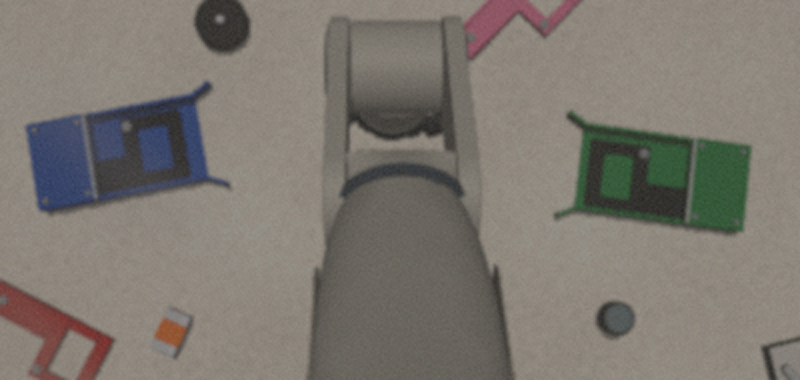

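Both brackets lie straight in their bins, noses under the hoods (windows at about (157,148) and (617,176)). The gauge block (172,332), loupe (616,319) and discs are undisturbed. One numeric check, then I hand in.

```bash
python3 - <<'E'
from h import *
np.set_printoptions(precision=1,suppress=True)
P=lambda q,z: plane("top",(np.array(q)+.5)/2-.5+[110,150],z)
def fr(A,o):
    A=np.radians(A);R=np.array([[np.cos(A),np.sin(A)],[-np.sin(A),np.cos(A)]]);return lambda p:(p-np.array(o))@R.T*1000
g=fr(-99.3,(.5056,-.4206))(P([(592,141),(584,207)],.014)); b=fr(100,(.5548,.4066))(P([(180,111),(190,178)],.014))
print(g,b)
ok=all(r[:,0].mean()+184>36 and abs(r[:,1].mean())<10 for r in(g,b)); print(ok)
if ok: print(ctrl.finish_job())
E
```

```text
[[-137.9   40.1]
 [-138.2  -54.2]] [[-128.5  -43.6]
 [-126.4   52.4]]
True
the job is handed in; nothing more can be done
None
```

The job is handed in: the left bracket was pressed home in the blue bin first (about 14 N), then the right one in the green bin (about 17 N), and both were left flat and straight under their hoods; the right one was slid aside first to clear the way, without entering its bin.

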